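Long lens tube out of the covered case

ROBOT

A 6-joint arm with a two-finger parallel gripper is mounted at the origin on a cart in front of the work surface, level with it; the furniture and walls round the work are solid. World frame = base frame: x ahead of the robot, y to its left, z up, the work surface at z = 0. Lengths are in mm, angles in rad, forces in N, time in s.
With the tool pointing down it reaches from about 275 to 750 mm from the base axis. Payload 10.2 kg.
Tool frame: the origin (TCP) lies between the finger pads; the fingertips stand 17 mm ahead of it and the grasp point (between the pads) lies 2 mm behind it (tips_ahead is the distance from the TCP to the fingertips, in mm); z points along the fingers, y is the line along which they close (so a half turn about z gives the same grasp; the last joint's range is limited). The gripper opens to 85 mm and grips with 20 to 120 N. Pads are 22 mm wide; open, the fingers measure 114 mm over their backs; the gripper's body (76 mm by 85 mm) begins 54 mm behind the grasp point. The pads swing forward as they close: fully open they stand 13 mm farther back than shut.
Start: joints at [-1.518, 0.313, 1.498, -0, 1.331, -0.223], TCP at [142.953, -505.169, 248.294] pointing down, gripper open.
Joint ranges: [-2.94, 2.94], [-0.97, 2.17], [0.19, 2.56], [-1.23, 4.37], [0.02, 3.11], [-2.88, 2.88]. Speed limits (rad/s): [2.39, 2.39, 3.01, 3.14, 3.14, 3.14].

INTERFACE

Orientations are given as a unit quaternion [w, x, y, z].
In Python, from rig import sense, capture, finish_job, boxes_of, tips_ahead gives the robot as it stands.
- The arm moves only by the tool drive_tool, never from a script. Its argument "commands" is text: rows parted by semicolons, each of 7 numbers parted by spaces: the shift along the world's x, y, z in units of 0.1 m (1.0 is 0.1 m), then the turn, a rotation vector about the world's x, y, z in units of pi/4 rad (1.0 is pi/4 rad), then the opening in per cent of the stroke, from 0 (shut) to 100 (fully open). A call has 1 to 20 rows; each row shifts and turns the commanded pose from where the row before left it; what a row does not reach is not made up. A row lasts 1/12 s, in which the tool goes at most 41.7 mm and 7.16 degrees, less where a joint would pass 70% of its speed; a pose out of reach is approached as far as the arm can. A call with a number of a shift or a turn outside -1 to 1 is refused whole. A call with a gripper value outside its range is refused whole. The fingers move at their own pace and stop on an object; "force" is the grip in N (left out, the last holds). Time passes only in rows, so rows that do not move let the fingers close. It gives the time, the measured TCP pose, the force, the opening and the grip force at its end, in the units of the state.
- sense(): the state, without advancing time (a new reading comes with each control period).
- capture(name): name is "side" or "top"; returns a dict with "pixels" (400x640x3 uint8, blue, green, red), "fov_y" (degrees; the focal length in pixels is half the picture's height over the tangent of half this angle, whatever the lens; pixels are square), "cx", "cy" (the principal point, pixels), "k1" (the pictures are not rectified: a ray, as slopes to the right and down, at radius r is drawn at 1 + k1 r^2 times it, then the intrinsics apply), "position" and "attitude" of the camera in the world. Camera axes: x right, y down, z forward; pixel columns grow to the right and rows downward; lengths in mm; the calibration is good to about 2 mm. A picture is of the moment at which its call begins. There is no depth.
- finish_job(): hands the job in; it is judged then, once.
Trained networks look in a picture, given as the dict that the camera call returned (one of the last four; its "shot" number tells which), for a name from the list of things; names that differ only in an ending like _2 or _b are one class to them, and where a whole thing is asked for, a point or a joint stands for the part that bears it (a point fixed in the world has none). Each returns a list of dicts, best first, with "confidence" (0 to 1); they miss things now and then, are a little off and sometimes report something else, mostly with a low value. They report only what shows in the picture. A call takes as long as a camera call. They do not tell look-alikes from the thing itself.
- boxes_of(picture, name): "position" ([column, row] in pixels, amid what is visible of it).
The state is a dict: "time_s": time; "joints": joint angles; "dq": joint speeds; "tau": joint torques, N m; "eef_pos": TCP position; "ee_rot": TCP orientation; "force": force on the tool from outside, world axes, zero at the start; "wrist_torque": the same for the moment, N m; "grip_width": opening from 0.0 (shut) to 1.0 (fully open); "grip_force": force on a finger pad.
Only numpy, scipy, OpenCV 4.12 (cv2) and the standard library are available. Lean on these libraries where they do the work, as an engineer would, in place of code of your own. Each camera call takes 0.05 s, during which the arm holds its last target. There are 200 camera calls.

TASK

Lift the loose cover off the sloping lens case by its knob and set it aside, right way up, flat on the desk. Then pull the longest lens tube (the narrow one that stands out furthest) out of its tight cutout and stand it upright on its foot in the round steel dish. Leave the other two tubes in their cutouts, and do not drag, lift or tip the case.

Things in the scene. Friction and masses are not known exactly. Their poses are not given: they have to be found in the camera images.
- lens_case: Grey lens case on a steel stand, 2.5 kg, loose on the desk. Base plate 112 (x) x 176 (y) x 8 mm. Origin: on the desk under the stand; z up, -x is its front, towards the robot. Its dark face, 64 x 164 mm, slopes: outward normal (-0.531, 0, 0.847) in this frame, 32 degrees from vertical. 8 mm below the face a ledge runs round the case and carries the cover's rim.
- face_center (a point): Centre of the case's sloping face, at (-12, 0, 66) mm in the case's frame. Three round cutouts at -52, 0 and +52 mm from here along the case's y, each 36 mm deep along the normal; which tube is in which varies. Sprung cheeks clamp each tube: pulling it takes about 8 to 18 N along the normal, less with small twists about its axis, until it is out by 36 mm.
- cover: Loose aluminium cover, 0.16 kg: a box open underneath, 73 (x) x 173 (y) x 52 mm high, walls 3.5 mm, knob on top. Origin: centre of its open underside; z out of its top. At the start it stands on the case's ledge, sloping like the face, y along the row of cutouts. Its rim reaches 8 mm below the face with about 1 mm play; lift it 45 mm along its z to clear the tubes.
- cover_knob (a point): Centre of the cover's black knob, 66 mm above the rim along the cover's z. The knob is an upright cylinder 20 mm across and 24 mm high on a flat disc 28 mm across and 2 mm thick; its top is 78 mm above the rim. Axes as the cover's.
- long_tube_center (a point): Centre (35 mm above its foot) of the long aluminium lens tube, 70 mm long, about 0.07 kg. z: its axis, from foot to free end. Lower 36 mm: 24 mm across, in the cutout; upper 34 mm: 20 mm across, standing out of the face (under the cover at first), with three dark rings and a small lens in the end. Flat foot, 22 mm across.
- short_tube_center (a point): Centre (27 mm above its foot) of the short aluminium lens tube, 54 mm long: as the long one, but only 18 mm stands out. Stays in the case.
- wide_tube_center (a point): Centre (30 mm above its foot) of the wide aluminium lens tube, 60 mm long: 24 mm stands out, 32 mm across. Stays in the case.
- steel_dish: Round shallow steel dish, loose on the desk, 82 mm across at the rim, 14 mm high. Origin: centre of its underside; the flat inner floor is 3 mm above it and about 70 mm across. The desk right of the dish is kept clear: the cover fits there at x = 0.495, y = -0.345 m with its long side along x.
There are look-alikes about, which are no part of the job. What is shaped like the steel_dish but purple is not meant.

How it is judged (in metres and radians):
On the way, in this order (a step that is already met when the one before it is completed fails the run):
1. the cover stands right way up on the desk, off the case (height (world z) of cover below 0.006 m and angle between cover's own z axis and vertical below 0.1 rad and contact force between cover and lens_case below 0.05 N), for 0.2 s.
2. the long tube is clear of its cutout (height (world z) of long_tube_center above 0.094 m), for 0.1 s.
At the end, for the whole second after the job is handed in: Cover at rest right way up on the desk (within 6 mm, 0.1 rad), off the case. Long tube upright (0.1 rad) on the dish's floor, axis within 24 mm of the dish's centre, dish on the desk. Short and wide tubes still seated (raised at most 6 mm). Case flat on the desk (height (world z) of cover below 0.006 m and angle between each of cover, long_tube_center's own z axis and vertical below 0.1 rad and horizontal distance between long_tube_center and steel_dish below 0.024 m and z of long_tube_center in the frame of steel_dish between 0.033 and 0.042 m and height (world z) of each of steel_dish, lens_case below 0.004 m and linear speed of cover below 0.02 m/s and z of short_tube_center in the frame of lens_case below 0.0645 m and z of wide_tube_center in the frame of lens_case below 0.067 m and angle between lens_case's own z axis and vertical below 0.04 rad); the robot touches nothing.
It fails at once if the case is dragged or lifted by more than 20 mm (distance of lens_case from where it was at the start of the episode above 0.02 m).
It fails at once if the case is tipped by more than 0.15 rad (angle between lens_case's own z axis and vertical above 0.15 rad).
It fails at once if one of the other two tubes is pulled up out of its seat by more than 15 mm (z of short_tube_center in the frame of lens_case above 0.0735 m or z of wide_tube_center in the frame of lens_case above 0.076 m).
It also fails if it takes over 61 s, if anything falls off the work surface, if the arm or the gripper's body presses on something with over 40 N, if the wrist force passes 120 N, or if a joint passes its speed limit or range.

## Working session

There is one attempt and no reset: what is moved stays moved. The work goes in short steps, Python scripts to look and compute and a tool call to move; the robot and the scene stay as the last step left them, time stands still between calls to the robot, and variables do not carry over. Pictures are saved under pics/ and viewed, at most 10 in all, crops included, and the job is handed in when it is done.

Besides the shell and the picture viewer there is one more tool, called after ">>>" as name(argument=value, ...) on one line, values as JSON. drive_tool: Moves the arm, as the interface text tells. Shifts and turns lie within -1 to 1; 1 stands for 0.1 m of shift or pi/4 rad of turn. Its arguments: {"type":"object","properties":{"commands":{"type":"string"},"force":{"type":"number"}},"required":["commands"]}

```bash
mkdir -p pics; ls
cat > h.py <<'E'
import numpy as np,cv2
from rig import *
from scipy.spatial.transform import Rotation as R
def rot(q): return R.from_quat([q[1],q[2],q[3],q[0]])
def att(p):
    a=np.array(p["attitude"],float)
    return rot(a).as_matrix() if a.size==4 else a.reshape(3,3)
def K(p):
    f=200/np.tan(np.radians(p["fov_y"])/2)
    return np.array([[f,0,p["cx"]],[0,f,p["cy"]],[0,0,1]]),np.array([p["k1"],0,0,0.])
def ray(p,uv):
    k,d=K(p); n=cv2.undistortPoints(np.array([[uv]],float),k,d)[0,0]
    v=att(p)@np.array([n[0],n[1],1]); return np.array(p["position"],float),v/np.linalg.norm(v)
def atz(p,uv,z):
    o,v=ray(p,uv); return o+v*(z-o[2])/v[2]
def tri(p1,a,p2,b):
    A=0;B=0;rs=[ray(p1,a),ray(p2,b)]
    for o,v in rs:
        M=np.eye(3)-np.outer(v,v);A=A+M;B=B+M@o
    x=np.linalg.solve(A,B)
    return x,[np.linalg.norm((np.eye(3)-np.outer(v,v))@(x-o)) for o,v in rs]
def proj(p,X):
    k,d=K(p); Rt=att(p).T; c=(np.atleast_2d(X)-np.array(p["position"]))@Rt.T
    return cv2.projectPoints(c,np.zeros(3),np.zeros(3),k,d)[0][:,0]
E
python3 - <<'E'
from h import *
s=capture("side");t=capture("top")
for n,p in(("side",s),("top",t)):
    cv2.imwrite(f"pics/{n}0.png",p["pixels"]); print(n,{k:v for k,v in p.items() if k!="pixels"})
    for o in("lens_case","cover","cover_knob","steel_dish"):
        print(o,[(np.round(b["position"],1).tolist(),round(b["confidence"],2)) for b in boxes_of(p,o)][:4])
print(sense())
E
```

```text
pics
side {'fov_y': 48.20039061303649, 'cx': 322.754032854217, 'cy': 199.86401937156649, 'k1': -0.11912969901261015, 'position': array([275.80166067, 669.23224731, 665.94778212]), 'attitude': array([ 0.06492766, -0.11653606,  0.89939698, -0.41627974]), 'shot': 1}
lens_case [([289.4, 288.3], 0.69)]
cover [([309.8, 243.2], 0.95)]
cover_knob [([312.3, 246.5], 0.96), ([340.5, 170.8], 0.44)]
steel_dish [([345.1, 171.6], 0.94), ([344.4, 205.2], 0.76)]
top {'fov_y': 56.85441001372921, 'cx': 325.52347724965676, 'cy': 199.9755740087294, 'k1': -0.004137308358966178, 'position': array([3.86372113e+02, 5.98359331e-01, 9.37720648e+02]), 'attitude': array([ 0.03377807, -0.70222679,  0.71052722, -0.02979338]), 'shot': 2}
lens_case [([273.3, 184.2], 0.55)]
cover [([276.1, 203.3], 0.68)]
cover_knob [([272.7, 206.3], 0.56), ([272.7, 179.0], 0.44)]
steel_dish [([402.1, 201.3], 0.98), ([355.5, 211.3], 0.79)]
{'time_s': 0.5, 'joints': array([-1.51839241e+00,  3.12917537e-01,  1.49775097e+00,  1.18625968e-05,
        1.33096722e+00, -2.23404426e-01]), 'dq': array([-3.39512568e-04,  8.20098259e-04, -3.54985808e-04,  4.21539180e-04,
        2.63555522e-05,  7.74571868e-04]), 'tau': array([-1.42515535e-03, -4.11932945e+01, -2.59764540e+01, -1.96258020e-04,
        7.24969359e-04,  1.22371250e-05]), 'eef_pos': array([ 142.95911139, -505.15750673,  248.26599084]), 'ee_rot': array([-2.09646451e-05,  9.90506473e-01,  1.37466089e-01,  7.57949260e-06]), 'force': array([-0.15648811,  0.31332254,  0.28312624]), 'wrist_torque': array([ 3.30651630e-03,  1.02469678e-02, -3.62429790e-05]), 'grip_force': 0.0, 'grip_width': 1.0008293923108478}
```

View pics/side0.png

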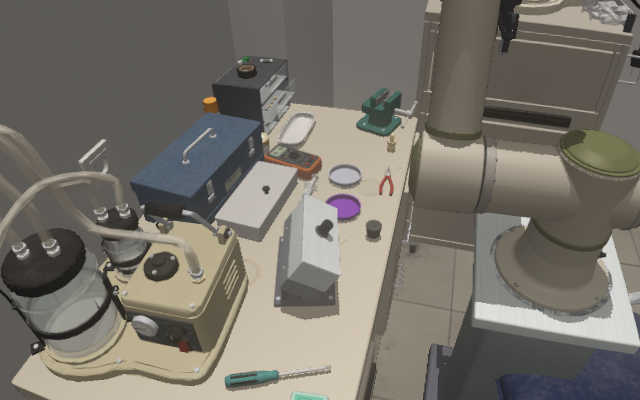

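View pics/top0.png

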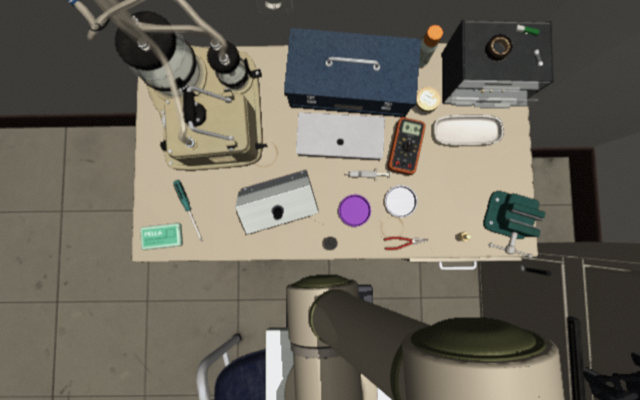

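The cover's knob is at top (278,212) and side (325,229). The white steel dish is at top (400,201) and side (345,176); the purple dish is the decoy. The case is yawed, and the flat box with a knob at top (340,135) is a look-alike. I'll zoom in for its corners.

Run:
```python
from h import *
s=capture("side");t=capture("top")
k,e=tri(t,(278,212),s,(325,229));print("knob",k,e)
d,e=tri(t,(400,201),s,(345,176));print("dish",d,e,atz(t,(400,201),10))
print("setdown",proj(t,[[495,-345,0],[410,-305,0],[580,-385,0]]))
a=cv2.resize(t["pixels"][160:245,225:330],None,fx=5,fy=5,interpolation=2)[:425,:]
b=cv2.resize(s["pixels"][190:310,265:345],None,fx=4.5,fy=4.5,interpolation=2)
o=np.zeros((600,0,3),np.uint8)
a=cv2.resize(t["pixels"][160:245,225:325],None,fx=4,fy=4,interpolation=2)
im=np.zeros((540,400+360,3),np.uint8);im[:a.shape[0],:400]=a;im[:540,400:]=b;cv2.imwrite("pics/z.png",im)
```

```text
knob [435.35768025 112.07049765 108.19775881] [np.float64(0.02755517600029419), np.float64(0.027555176000314843)]
dish [ 465.82185573 -183.10861311    4.86993638] [np.float64(0.17172379632466608), np.float64(0.17172379632466778)] [ 465.2165217  -182.12787143   10.        ]
setdown [[462.77261987 188.94568512]
 [448.45741732 222.49934288]
 [476.84888209 155.9275543 ]]
```

View pics/z.png

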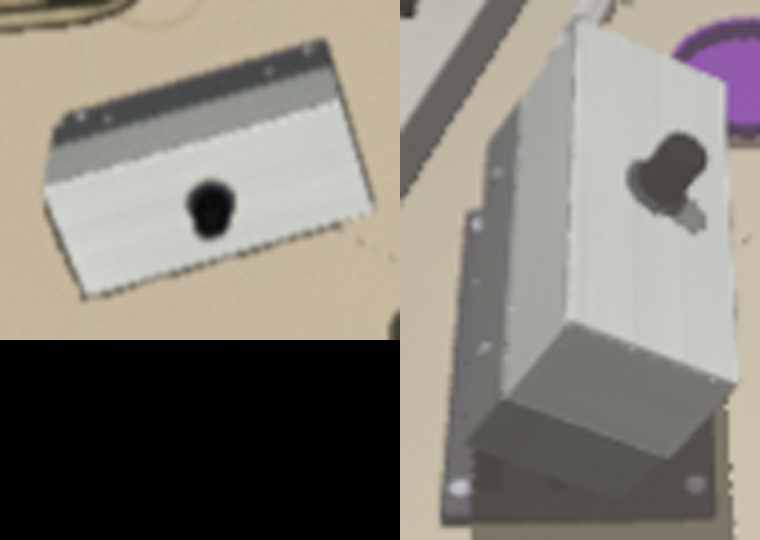

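Top crop: cover top corners are at (45,186), (340,97), (373,213) and (85,298). Side crop: corners are at (572,322), (736,384), (575,22) and (726,82), with the knob end near (688,153). Next I fit the case pose to these.

```bash
cat >> h.py <<'E'
N=np.array([-.531,0,.847]);X=np.array([.847,0,.531]);Y=np.array([0,1.,0]);F=np.array([-12,0,66.])
def c2w(q,P): return R.from_euler('z',q[2]).apply(P)+[q[0],q[1],0]
E
python3 - <<'E'
from h import *
from scipy.optimize import least_squares
s=capture("side");t=capture("top")
C=F-8*N
P=np.array([C+52*N+a*36.5*X+b*86.5*Y for a,b in((1,1),(1,-1),(-1,-1),(-1,1))]+[C+78*N])
ut=np.array([(45,186),(340,97),(373,213),(85,298)])/4+[225,160]
us=(np.array([(572,322),(575,22),(726,82),(736,384),(688,153)])-[400,0])/4.5+[265,190]
f=lambda q:np.r_[(proj(t,c2w(q,P[:4]))-ut).ravel(),(proj(s,c2w(q,P))-us).ravel()]
r=least_squares(f,[440,110,.3]);q=r.x
print(q,np.round(r.fun.reshape(-1,2),1).tolist())
np.save("q.npy",q)
print("knob",c2w(q,C+66*N),"n",c2w([0,0,q[2]],N),"ytool",c2w([0,0,q[2]],Y))
rv=R.from_matrix(np.c_[-c2w([0,0,q[2]],X),c2w([0,0,q[2]],Y),-c2w([0,0,q[2]],N)])
R0=rot(sense()["ee_rot"]);print("R0 axes\n",R0.as_matrix())
for sg in(1,-1):
    T=R.from_matrix(np.c_[sg*-c2w([0,0,q[2]],X),sg*c2w([0,0,q[2]],Y),-c2w([0,0,q[2]],N)])
    print((T*R0.inv()).as_rotvec()/(np.pi/4))
E
```

```text
[4.74933774e+02 1.25038235e+02 2.77525265e-01] [[-1.9, 0.4], [-0.8, 0.5], [-0.7, -0.9], [-0.6, -0.8], [-0.4, -0.9], [1.0, -1.6], [-0.4, -0.4], [1.0, -0.0], [0.1, -1.4]]
knob [433.77337975 113.3125912  115.126     ] n [-0.51068203 -0.14548149  0.847     ] ytool [-0.27397645  0.9617364   0.        ]
R0 axes
 [[ 9.62217595e-01  2.72281655e-01  2.85748425e-05]
 [ 2.72281655e-01 -9.62217595e-01 -2.08043106e-06]
 [ 2.69287530e-05  9.78223275e-06 -1.00000000e+00]]
[ 1.06283347  0.30174516 -3.84215051]
[ 0.19473954 -0.68584001  0.00218774]
```

>>> drive_tool(commands=".24 .21 0 0 0 0 60;.24 .21 0 0 0 0 60;.24 .21 0 0 0 0 60;.24 .21 0 0 0 0 60;.24 .21 0 0 0 0 60;.24 .21 0 0 0 0 60;.24 .21 0 0 0 0 60;.24 .21 0 0 0 0 60;.24 .21 0 0 0 0 60;.24 .21 0 0 0 0 60;.24 .21 0 0 0 0 60;.24 .21 0 0 0 0 60;0 0 0 0 0 0 60", force=40)

```text
time_s: 1.78
eef_pos: [433.7, -250.0, 248.3]
ee_rot: [-0.0, 0.99, 0.14, 0.001]
force: [-0.7, -1.0, -0.1]
grip_width: 0.602
grip_force: 0.0
```

>>> drive_tool(commands="-.03 .3 0 0 0 0 60;-.03 .3 0 0 0 0 60;-.03 .3 0 0 0 0 60;-.03 .3 0 0 0 0 60;-.03 .3 0 0 0 0 60;-.03 .3 0 0 0 0 60;-.03 .3 -.03 .0325 -.1143 0 60;-.03 .3 -.03 .0325 -.1143 0 60;-.03 .3 -.03 .0325 -.1143 0 60;-.03 .3 -.03 .0325 -.1143 0 60;-.03 .3 -.03 .0325 -.1143 0 60;-.03 .3 -.03 .0325 -.1143 0 60;0 0 0 0 0 0 60;0 0 0 0 0 0 60")

```text
time_s: 2.95
eef_pos: [394.2, 107.6, 230.2]
ee_rot: [-0.038, 0.952, 0.133, 0.274]
force: [-0.4, 0.3, -0.2]
grip_width: 0.6
grip_force: 0.0
```

```bash
cat > st.py <<'E'
from h import *
q=np.load("q.npy");z=sense();Rm=rot(z["ee_rot"]);kn=c2w(q,F+58*N)
n=c2w([0,0,q[2]],N);x=c2w([0,0,q[2]],X);y=c2w([0,0,q[2]],Y);d=z["eef_pos"]-kn
print(z["time_s"],z["eef_pos"].round(1),Rm.as_matrix()[:,2].round(3),"rel knob x,y,n",[round(d@v,1) for v in(x,y,n)],"F",z["force"].round(1),z["grip_width"],z["grip_force"],"tips",tips_ahead() if callable(tips_ahead) else tips_ahead,"j",z["joints"].round(2))
T=R.from_matrix(np.c_[x,-y,-n]);print("rot left",((T*Rm.inv()).as_rotvec()/(np.pi/4)).round(3))
E
python3 st.py
```

```text
2.95 [394.2 107.6 230.2] [ 0.51   0.146 -0.847] rel knob x,y,n [np.float64(27.5), np.float64(5.3), np.float64(118.5)] F [-0.4  0.3 -0.2] 0.599671610250179 0.0 tips 17.0 j [-0.16 -0.21  2.2   0.38  0.67  0.89]
rot left [-0.    -0.    -0.001]
```

>>> drive_tool(commands=".035 -.004 -.18 0 0 0 60;.035 -.004 -.18 0 0 0 60;.035 -.004 -.18 0 0 0 60;.035 -.004 -.18 0 0 0 60;0 0 0 0 0 0 60")

```text
time_s: 3.37
eef_pos: [408.9, 104.3, 156.0]
ee_rot: [-0.039, 0.953, 0.131, 0.271]
force: [-1.3, 0.3, -0.6]
grip_width: 0.601
grip_force: 0.0
```

```bash
python3 st.py;python3 - <<'E'
from h import *
s=capture("side");z=sense();p=z["eef_pos"];m=rot(z["ee_rot"]).as_matrix()
u=proj(s,[p+a*m[:,2] for a in(0,17,40)]);print(u.round(1).tolist())
b=s["pixels"][150:300,240:400].copy()
b=cv2.resize(b,None,fx=4,fy=4,interpolation=2)
for v in u: cv2.circle(b,tuple(((v-[240,150])*4).astype(int)),3,(0,0,255),-1)
cv2.imwrite("pics/z2.png",b)
E
```

```text
3.3667 [408.9 104.3 156. ] [ 0.507  0.145 -0.85 ] rel knob x,y,n [np.float64(-0.7), np.float64(-1.9), np.float64(48.6)] F [-1.3  0.3 -0.6] 0.6005170082718635 0.0 tips 17.0 j [-0.17 -0.02  2.28  0.57  0.44  0.67]
rot left [-0.001 -0.007  0.004]
[[340.4, 208.0], [335.2, 214.3], [328.3, 222.6]]
```

View pics/z2.png

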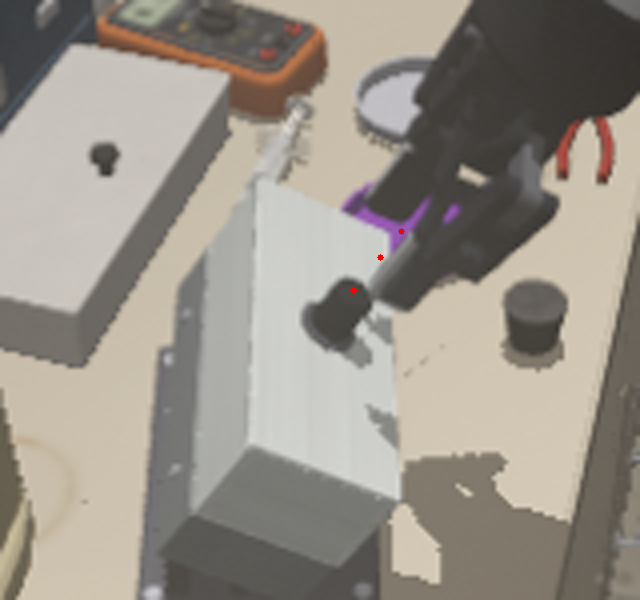

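The tool axis lines up with the knob (about (340,310) in the crop), so I advance and grip.

>>> drive_tool(commands=".048 .019 -.079 0 0 0 60;.048 .019 -.079 0 0 0 60;.048 .019 -.079 0 0 0 60;.048 .019 -.079 0 0 0 60;0 0 0 0 0 0 60;0 0 0 0 0 0 40;0 0 0 0 0 0 30;0 0 0 0 0 0 15;0 0 0 0 0 0 10;0 0 0 0 0 0 10;0 0 0 0 0 0 10", force=50)

```text
time_s: 4.33
eef_pos: [428.4, 112.6, 127.9]
ee_rot: [-0.038, 0.952, 0.132, 0.275]
force: [-7.0, -3.7, 9.3]
grip_width: 0.206
grip_force: 48.5
```

```bash
python3 st.py
```

```text
4.3333 [428.4 112.6 127.9] [ 0.513  0.145 -0.846] rel knob x,y,n [np.float64(2.2), np.float64(0.7), np.float64(13.6)] F [-7.  -3.7  9.3] 0.2055572565934575 48.468414042145014 tips 17.0 j [-0.13  0.09  2.26  0.69  0.33  0.56]
rot left [-0.     0.003  0.002]
```

>>> drive_tool(commands="-.0307 -.0087 .0508 0 0 0 10;-.0307 -.0087 .0508 0 0 0 10;-.0307 -.0087 .0508 0 0 0 10;-.0307 -.0087 .0508 0 0 0 10;-.0307 -.0087 .0508 0 0 0 10;-.0307 -.0087 .0508 0 0 0 10;-.0307 -.0087 .0508 0 0 0 10;-.0307 -.0087 .0508 0 0 0 10;-.0307 -.0087 .0508 0 0 0 10;-.0307 -.0087 .0508 0 0 0 10;-.0307 -.0087 .0508 0 0 0 10;0 0 0 0 0 0 10", force=60)

```text
time_s: 5.33
eef_pos: [394.3, 103.1, 183.6]
ee_rot: [-0.038, 0.952, 0.132, 0.274]
force: [-0.8, 0.2, -2.7]
grip_width: 0.201
grip_force: 58.8
```

```bash
python3 st.py
python3 - <<'E'
from h import *
s=capture("side")
cv2.imwrite("pics/z3.png",cv2.resize(s["pixels"][100:300,220:420],None,fx=3,fy=3))
E
```

```text
5.3333 [394.3 103.1 183.6] [ 0.512  0.145 -0.846] rel knob x,y,n [np.float64(1.8), np.float64(1.0), np.float64(79.6)] F [-0.8  0.2 -2.7] 0.2013141554064859 58.76014223322272 tips 17.0 j [-0.18 -0.13  2.28  0.49  0.53  0.75]
rot left [-0.     0.002  0.002]
```

View pics/z3.png

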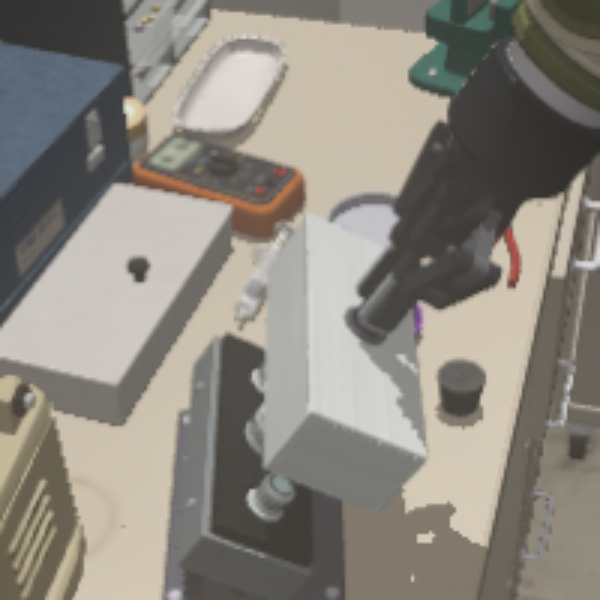

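The cover is off the tubes and the case hasn't moved. Next: raise it, level it, turn it and carry it right.

>>> drive_tool(commands="0 0 .15 -.0325 .1143 0 10;0 0 .15 -.0325 .1143 0 10;0 0 .15 -.0325 .1143 0 10;0 0 .15 -.0325 .1143 0 10;0 0 .15 -.0325 .1143 0 10;0 0 .15 -.0325 .1143 0 10;0 0 0 0 0 0 10")

```text
time_s: 5.97
eef_pos: [396.6, 103.8, 273.6]
ee_rot: [-0.0, 0.99, 0.138, 0.003]
force: [0.8, 1.2, -1.3]
grip_width: 0.201
grip_force: 58.9
```

>>> drive_tool(commands=".063 -.28 0 0 0 .103 10;.063 -.28 0 0 0 .103 10;.063 -.28 0 0 0 .103 10;.063 -.28 0 0 0 .103 10;.063 -.28 0 0 0 .103 10;.063 -.28 0 0 0 .103 10;.063 -.28 0 0 0 .103 10;.063 -.28 0 0 0 .103 10;.063 -.28 0 0 0 .103 10;.063 -.28 0 0 0 .103 10;.063 -.28 0 0 0 .103 10;.063 -.28 0 0 0 .103 10;.063 -.28 0 0 0 .103 10;.063 -.28 0 0 0 .103 10;.063 -.28 0 0 0 .103 10;.063 -.28 0 0 0 .103 10;0 0 0 0 0 0 10;0 0 0 0 0 0 10")

```text
time_s: 7.47
eef_pos: [494.9, -345.3, 269.8]
ee_rot: [-0.002, 0.708, 0.706, 0.002]
force: [-0.5, 0.6, -1.6]
grip_width: 0.202
grip_force: 59.1
```

Run:
```python
from h import *
z=sense();print(z["time_s"],z["eef_pos"].round(1),rot(z["ee_rot"]).as_matrix().round(3).tolist(),z["force"].round(1),z["joints"].round(2),z["grip_force"])
s=capture("side");t=capture("top")
im=np.hstack([cv2.resize(s["pixels"][60:240,260:400],None,fx=2.8,fy=2.8),cv2.resize(t["pixels"][120:300,400:540],None,fx=2.8,fy=2.8)])
cv2.imwrite("pics/z4.png",im)
```

```text
7.4667 [ 494.9 -345.3  269.8] [[0.002, 1.0, -0.001], [1.0, -0.002, 0.006], [0.006, -0.001, -1.0]] [-0.5  0.6 -1.6] [-0.8   0.48  1.2   0.    1.47 -0.8 ] 59.099287167191505
```

View pics/z4.png

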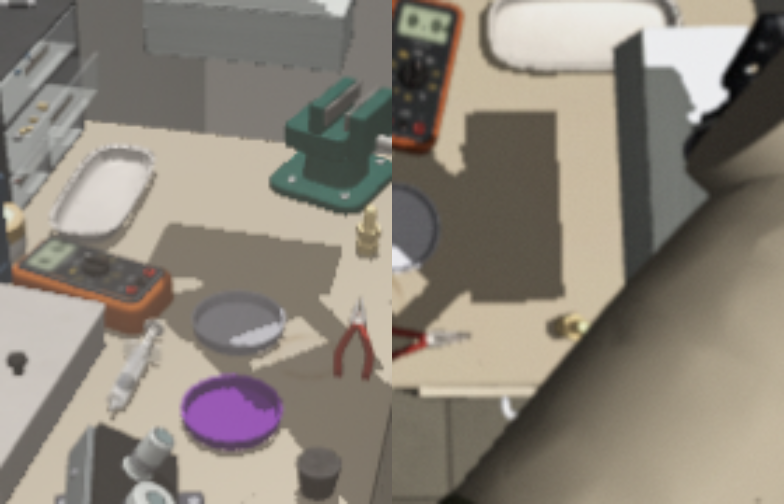

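The cover hangs level with its long side along x over the clear spot. Lowering it now.

>>> drive_tool(commands="0 0 -.28 0 0 0 10;0 0 -.28 0 0 0 10;0 0 -.28 0 0 0 10;0 0 -.28 0 0 0 10;0 0 -.28 0 0 0 10;0 0 -.28 0 0 0 10;0 0 0 0 0 0 10;0 0 -.03 0 0 0 10;0 0 -.03 0 0 0 10;0 0 -.03 0 0 0 10;0 0 -.03 0 0 0 10;0 0 0 0 0 0 10")

```text
time_s: 8.57
eef_pos: [495.3, -344.5, 92.1]
ee_rot: [-0.002, 0.707, 0.707, 0.001]
force: [0.3, 0.4, -1.1]
grip_width: 0.203
grip_force: 59.1
```

>>> drive_tool(commands="0 0 -.02 0 0 0 10;0 0 -.02 0 0 0 10;0 0 -.02 0 0 0 10;0 0 0 0 0 0 10")

```text
time_s: 8.9
eef_pos: [495.1, -344.4, 85.4]
ee_rot: [-0.002, 0.707, 0.707, 0.001]
force: [-0.1, -0.5, -1.0]
grip_width: 0.202
grip_force: 59.1
```

>>> drive_tool(commands="0 0 -.02 0 0 0 10;0 0 -.02 0 0 0 10;0 0 0 0 0 0 10")

```text
time_s: 9.15
eef_pos: [495.1, -344.3, 81.3]
ee_rot: [-0.003, 0.707, 0.707, 0.001]
force: [-0.5, 0.0, -1.8]
grip_width: 0.203
grip_force: 59.1
```

>>> drive_tool(commands="0 0 -.01 0 0 0 10;0 0 -.01 0 0 0 10;0 0 0 0 0 0 10")

```text
time_s: 9.4
eef_pos: [495.3, -344.5, 80.0]
ee_rot: [-0.002, 0.707, 0.707, 0.001]
force: [-1.0, 0.8, 0.4]
grip_width: 0.2
grip_force: 59.3
```

>>> drive_tool(commands="0 0 -.01 0 0 0 10;0 0 0 0 0 0 10;0 0 0 0 0 0 10")

```text
time_s: 9.65
eef_pos: [495.4, -344.5, 79.9]
ee_rot: [-0.002, 0.707, 0.707, 0.001]
force: [-3.6, 3.4, 7.6]
grip_width: 0.204
grip_force: 60.2
```

>>> drive_tool(commands="0 0 0 0 0 0 20;0 0 0 0 0 0 30;0 0 0 0 0 0 40;0 0 0 0 0 0 60;0 0 0 0 0 0 60;0 0 .1 0 0 0 60;0 0 .2 0 0 0 60;0 0 .3 0 0 0 60;0 0 .3 0 0 0 60;0 0 .3 0 0 0 60;0 0 .3 0 0 0 60;0 0 0 0 0 0 60")

```text
time_s: 10.65
eef_pos: [496.5, -345.7, 236.0]
ee_rot: [0.003, 0.707, 0.707, 0.001]
force: [-0.1, -0.8, 1.4]
grip_width: 0.597
grip_force: 0.0
```

Run:
```python
from h import *
s=capture("side");q=np.load("q.npy")
for o in("long_tube_center","short_tube_center","wide_tube_center"):
    print(o,[(np.round(b["position"],1).tolist(),round(b["confidence"],2)) for b in boxes_of(s,o)][:3])
for y in(-52,0,52): print(y,proj(s,c2w(q,[F+y*Y+h*N for h in(0,18,24,34)])).round(1).tolist())
im=np.zeros((600,800,3),np.uint8)
im[:450,:300]=cv2.resize(s["pixels"][60:210,270:370],None,fx=3,fy=3)
im[:,300:]=cv2.resize(s["pixels"][190:310,260:360],None,fx=5,fy=5)
cv2.imwrite("pics/z5.png",im)
```

```text
long_tube_center [([313.9, 223.3], 0.45)]
short_tube_center [([308.3, 265.4], 0.68), ([349.1, 132.5], 0.4)]
wide_tube_center [([311.4, 242.5], 0.59)]
-52 [[309.8, 227.0], [314.4, 221.1], [316.0, 219.2], [318.7, 215.8]]
0 [[309.5, 246.3], [314.3, 240.5], [316.0, 238.5], [318.8, 235.1]]
52 [[309.1, 267.6], [314.2, 261.7], [316.0, 259.7], [318.9, 256.3]]
```

View pics/z5.png

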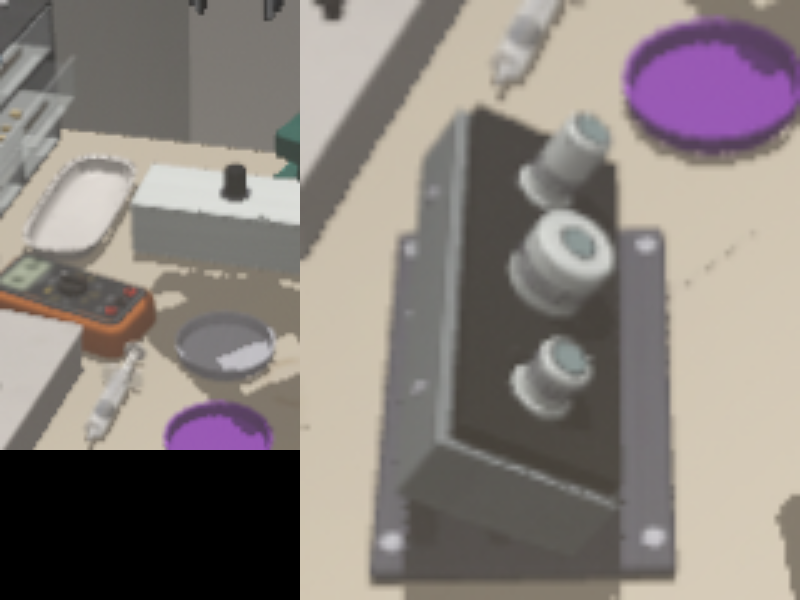

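The cover stands right way up on the desk. In the crop, the long tube is the far one (base (545,188), tip (592,130)) and matches the model at y = -52. The wide tube is in the middle and the short one is near. Moving over the long tube.

>>> drive_tool(commands="-.0463 .289 -.017 0 0 .0504 60;-.0463 .289 -.017 0 0 .0504 60;-.0463 .289 -.017 0 0 .0504 60;-.0463 .289 -.017 0 0 .0504 60;-.0463 .289 -.017 0 0 .0504 60;-.0463 .289 -.017 0 0 .0504 60;-.0463 .289 -.017 0 0 .0504 60;-.0463 .289 -.017 .0278 -.098 0 60;-.0463 .289 -.017 .0278 -.098 0 60;-.0463 .289 -.017 .0278 -.098 0 60;-.0463 .289 -.017 .0278 -.098 0 60;-.0463 .289 -.017 .0278 -.098 0 60;-.0463 .289 -.017 .0278 -.098 0 60;-.0463 .289 -.017 .0278 -.098 0 60;0 0 0 0 0 0 60;0 0 -.23 0 0 0 60;0 0 -.23 0 0 0 60;0 0 -.23 0 0 0 60;0 0 0 0 0 0 60;0 0 0 0 0 0 60")

```text
time_s: 12.52
eef_pos: [430.0, 60.1, 135.2]
ee_rot: [0.163, 0.579, 0.767, 0.221]
force: [0.3, 0.3, 1.1]
grip_width: 0.595
grip_force: 0.0
```

```bash
sed -i 's/kn=c2w(q,F+58\*N)/kn=c2w(q,F-52*Y)/; s/np.c_\[x,-y,-n\]/np.c_[y,x,-n]/' st.py; python3 st.py
```

```text
12.5167 [430.   60.1 135.2] [ 0.506  0.15  -0.849] rel knob x,y,n [np.float64(-4.7), np.float64(1.9), np.float64(84.7)] F [0.3 0.3 1.1] 0.5951933774230139 0.0 tips 17.0 j [-0.31  0.06  2.27  0.75  0.45 -1.21]
rot left [-0.006 -0.007 -0.002]
```

>>> drive_tool(commands=".0435 -.0074 .025 -.006 -.007 -.002 60;.0369 .0105 -.0611 0 0 0 60;.0369 .0105 -.0611 0 0 0 60;.0369 .0105 -.0611 0 0 0 60;.0369 .0105 -.0611 0 0 0 60;.0369 .0105 -.0611 0 0 0 60;.0369 .0105 -.0611 0 0 0 60;.0369 .0105 -.0611 0 0 0 60;.0369 .0105 -.0611 0 0 0 60;0 0 0 0 0 0 60")

```text
time_s: 13.35
eef_pos: [465.5, 67.8, 90.3]
ee_rot: [0.169, 0.578, 0.767, 0.222]
force: [-0.2, -0.3, -0.9]
grip_width: 0.597
grip_force: 0.0
```

```bash
python3 st.py
python3 - <<'E'
from h import *
s=capture("side");t=capture("top")
b=np.hstack([cv2.resize(s["pixels"][170:290,270:370],None,fx=4,fy=4),cv2.resize(t["pixels"][145:265,240:340],None,fx=4,fy=4)])
cv2.imwrite("pics/z6.png",b)
E
```

```text
13.35 [465.5  67.8  90.3] [ 0.515  0.145 -0.845] rel knob x,y,n [np.float64(2.1), np.float64(-0.5), np.float64(27.4)] F [-0.2 -0.3 -0.9] 0.5965359831397963 0.0 tips 17.0 j [-0.25  0.25  2.22  1.02  0.32 -1.46]
rot left [ 0.001  0.007 -0.001]
```

View pics/z6.png

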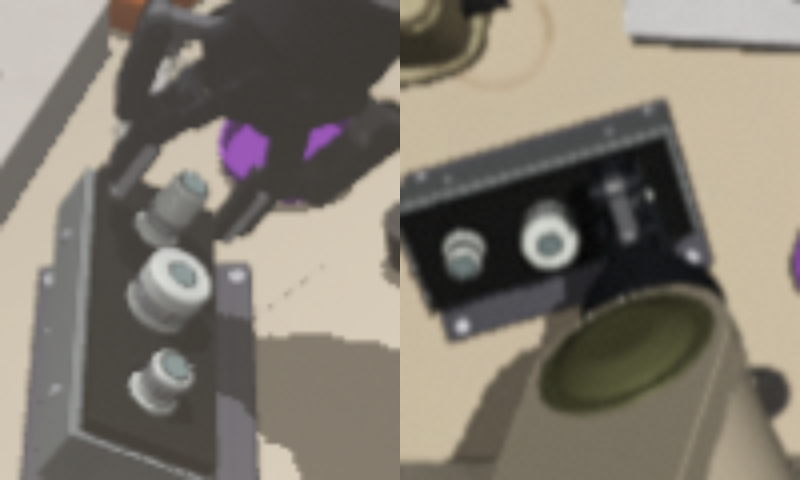

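The long tube sits between the fingers in the crop (fingers at (135,170) and (245,215), tube end (190,188)). Closing on it.

>>> drive_tool(commands="-.015 -.004 -.01 0 0 0 45;0 0 0 0 0 0 35;0 0 0 0 0 0 25;0 0 0 0 0 0 15;0 0 0 0 0 0 8;0 0 0 0 0 0 5;0 0 0 0 0 0 5;0 0 0 0 0 0 5", force=70)

```text
time_s: 14.12
eef_pos: [463.1, 67.3, 89.4]
ee_rot: [0.169, 0.578, 0.767, 0.221]
force: [-5.0, -2.2, 10.5]
grip_width: 0.208
grip_force: 68.0
```

```bash
python3 st.py
```

```text
14.1167 [463.1  67.3  89.4] [ 0.515  0.144 -0.845] rel knob x,y,n [np.float64(-0.5), np.float64(-0.3), np.float64(27.9)] F [-5.  -2.2 10.5] 0.20787996331480638 68.02940011024475 tips 17.0 j [-0.25  0.24  2.23  1.03  0.32 -1.47]
rot left [ 0.002  0.006 -0.   ]
```

>>> drive_tool(commands="-.0153 -.0044 .0254 -.041 -.012 .068 5;-.0153 -.0044 .0254 .041 .012 -.068 5;-.0153 -.0044 .0254 .041 .012 -.068 5;-.0153 -.0044 .0254 -.041 -.012 .068 5;-.0153 -.0044 .0254 -.041 -.012 .068 5;-.0153 -.0044 .0254 .041 .012 -.068 5;-.0153 -.0044 .0254 .041 .012 -.068 5;-.0153 -.0044 .0254 -.041 -.012 .068 5")

```text
time_s: 14.78
eef_pos: [450.4, 63.8, 108.9]
ee_rot: [0.167, 0.58, 0.766, 0.221]
force: [4.7, 1.8, -7.3]
grip_width: 0.208
grip_force: 68.5
```

>>> drive_tool(commands="-.0153 -.0044 .0254 -.041 -.012 .068 5;-.0153 -.0044 .0254 .041 .012 -.068 5;-.0153 -.0044 .0254 .041 .012 -.068 5;-.0153 -.0044 .0254 -.041 -.012 .068 5;-.0153 -.0044 .0254 0 0 0 5;-.0153 -.0044 .0254 0 0 0 5;-.0153 -.0044 .0254 0 0 0 5;-.0153 -.0044 .0254 0 0 0 5;-.0153 -.0044 .0254 0 0 0 5;-.0153 -.0044 .0254 0 0 0 5;-.0153 -.0044 .0254 0 0 0 5;0 0 0 0 0 0 5")

```text
time_s: 15.78
eef_pos: [433.7, 58.9, 137.3]
ee_rot: [0.168, 0.578, 0.767, 0.221]
force: [0.1, 0.0, -1.2]
grip_width: 0.21
grip_force: 69.0
```

```bash
python3 st.py
python3 - <<'E'
from h import *
s=capture("side")
b=cv2.resize(s["pixels"][150:310,250:390],None,fx=3.5,fy=3.5)
cv2.imwrite("pics/z7.png",b)
E
```

```text
15.7833 [433.7  58.9 137.3] [ 0.514  0.144 -0.845] rel knob x,y,n [np.float64(-0.9), np.float64(-0.3), np.float64(84.7)] F [ 0.1  0.  -1.2] 0.2102757328919524 68.97767901420593 tips 17.0 j [-0.3   0.06  2.26  0.76  0.44 -1.21]
rot left [ 0.002  0.005 -0.   ]
```

View pics/z7.png

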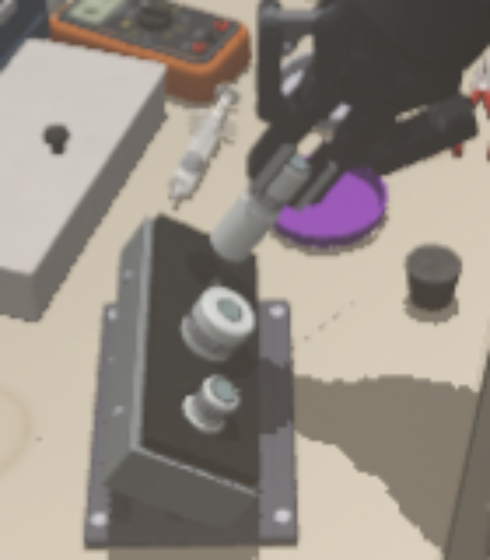

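The tube is free, the other two are still seated and the case is in place. Now I refine the dish centre while lifting and levelling.

>>> drive_tool(commands="0 0 .1 -.0325 .1143 0 5;0 0 .1 -.0325 .1143 0 5;0 0 .1 -.0325 .1143 0 5;0 0 .1 -.0325 .1143 0 5;0 0 .1 -.0325 .1143 0 5;0 0 .1 -.0325 .1143 0 5;0 0 0 0 0 0 5;0 0 0 0 0 0 5")

```text
time_s: 16.5
eef_pos: [434.6, 61.9, 190.4]
ee_rot: [0.015, 0.6, 0.799, 0.028]
force: [-0.4, -0.1, -1.3]
grip_width: 0.207
grip_force: 69.1
```

Run:
```python
from h import *
s=capture("side");t=capture("top")
for n,p in(("side",s),("top",t)): print(n,[(np.round(b["position"],1).tolist(),round(b["confidence"],2),atz(p,b["position"],7).round(1).tolist()) for b in boxes_of(p,"steel_dish")])
z=sense();print(z["eef_pos"],rot(z["ee_rot"]).as_matrix()[:,2].round(3))
for n,p in(("side0",s),("top0",t)):
    im=cv2.imread(f"pics/{n}.png");hsv=cv2.cvtColor(im,cv2.COLOR_BGR2HSV)
    # Steel: blue >= red, unlike the tan desk; not saturated like the purple dish
    m=((im[...,0].astype(int)>=im[...,2]-5)&(hsv[...,1]<70)&(hsv[...,2]>60)).astype(np.uint8)
    u=proj(p,[[466,-183,7]])[0].astype(int);w=np.zeros_like(m);w[u[1]-26:u[1]+26,u[0]-26:u[0]+26]=1
    k,l,st,c=cv2.connectedComponentsWithStats(m*w);
    for i in range(1,k):
        if st[i,4]>60: x0,y0,ww,hh=st[i,:4];print(n,st[i],c[i],atz(p,(x0+ww/2-.5,y0+hh/2-.5),9).round(1))
```

```text
side [([345.7, 209.3], 0.96, [436.0, -61.2, 7.0]), ([332.2, 189.3], 0.58, [482.8, -122.8, 7.0])]
top [([402.4, 200.3], 0.8, [467.2, -188.8, 7.0]), ([354.5, 211.3], 0.75, [440.8, -67.4, 7.0])]
[433.48817139  61.45532688 190.19460148] [ 0.055  0.027 -0.998]
side0 [329 164  32  22 565] [344.67079646 174.80707965] [ 467.4 -183.4    9. ]
side0 [326 194  31   7  86] [341.08139535 196.97674419] [455.6 -97.9   9. ]
top0 [385 186  32  31 781] [400.49423816 200.88860435] [ 465.3 -183.6    9. ]
```

>>> drive_tool(commands=".0325 -.245 0 -.034 .07 0 5;.0325 -.245 0 0 0 0 5;.0325 -.245 0 0 0 0 5;.0325 -.245 0 0 0 0 5;.0325 -.245 0 0 0 0 5;.0325 -.245 -.08 0 0 0 5;.0325 -.245 -.08 0 0 0 5;.0325 -.245 -.08 0 0 0 5;.0325 -.245 -.08 0 0 0 5;.0325 -.245 -.08 0 0 0 5;0 0 0 0 0 0 5;0 0 0 0 0 0 5;0 0 0 0 0 0 5")

```text
time_s: 17.78
eef_pos: [466.4, -182.9, 150.9]
ee_rot: [0.0, 0.601, 0.799, -0.0]
force: [0.1, -1.0, -0.1]
grip_width: 0.209
grip_force: 69.1
```

Run:
```python
from h import *
z=sense();print(z["eef_pos"],rot(z["ee_rot"]).as_matrix()[:,2].round(4),z["force"],z["joints"].round(2))
s=capture("side");print(proj(s,[z["eef_pos"]+[0,0,-64],z["eef_pos"]]))
cv2.imwrite("pics/z8.png",cv2.resize(s["pixels"][90:230,290:390],None,fx=4,fy=4))
```

```text
[ 466.39846043 -182.93343417  150.87876093] [ 4.e-04 -3.e-04 -1.e+00] [ 0.05625857 -1.04699733 -0.11265565] [-0.61  0.36  1.7  -0.    1.08 -0.89]
[[345.22126812 147.9357367 ]
 [345.5425632  124.07106145]]
```

View pics/z8.png

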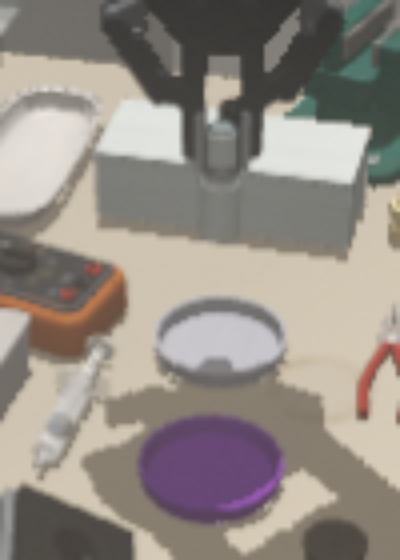

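The tube hangs vertical above the grey dish, with its foot at crop (218,237) against the dish centre at (220,338). Lowering it.

>>> drive_tool(commands="0 0 -.15 0 0 0 5;0 0 -.15 0 0 0 5;0 0 -.15 0 0 0 5;0 0 -.15 0 0 0 5;0 0 -.15 0 0 0 5;0 0 0 0 0 0 5;0 0 -.02 0 0 0 5;0 0 -.02 0 0 0 5;0 0 0 0 0 0 5;0 0 0 0 0 0 5")

```text
time_s: 18.67
eef_pos: [467.1, -183.5, 72.6]
ee_rot: [0.001, 0.601, 0.8, -0.0]
force: [0.8, -0.6, -0.2]
grip_width: 0.21
grip_force: 69.1
```

>>> drive_tool(commands="0 0 -.01 0 0 0 5;0 0 -.01 0 0 0 5;0 0 0 0 0 0 5;0 0 0 0 0 0 5")

```text
time_s: 19.0
eef_pos: [466.8, -183.5, 70.0]
ee_rot: [0.0, 0.601, 0.799, -0.0]
force: [0.2, -0.4, -1.0]
grip_width: 0.209
grip_force: 69.1
```

>>> drive_tool(commands="0 0 -.01 0 0 0 5;0 0 -.01 0 0 0 5;0 0 0 0 0 0 5;0 0 0 0 0 0 5")

```text
time_s: 19.33
eef_pos: [466.7, -183.5, 67.9]
ee_rot: [0.0, 0.601, 0.799, -0.0]
force: [0.1, -0.4, -1.5]
grip_width: 0.209
grip_force: 69.1
```

>>> drive_tool(commands="0 0 -.01 0 0 0 5;0 0 0 0 0 0 5;0 0 0 0 0 0 5")

```text
time_s: 19.58
eef_pos: [466.9, -183.6, 67.1]
ee_rot: [0.001, 0.601, 0.799, -0.0]
force: [-0.4, 0.3, 2.6]
grip_width: 0.209
grip_force: 69.7
```

Contact with the dish floor. Releasing gently.

>>> drive_tool(commands="0 0 -.004 0 0 0 5;0 0 0 0 0 0 5;0 0 0 0 0 0 23;0 0 0 0 0 0 26;0 0 0 0 0 0 32;0 0 0 0 0 0 45;0 0 0 0 0 0 60;0 0 0 0 0 0 60;0 0 0 0 0 0 60", force=20)

```text
time_s: 20.33
eef_pos: [466.7, -183.5, 66.5]
ee_rot: [0.0, 0.601, 0.8, -0.0]
force: [-0.5, -0.5, 0.5]
grip_width: 0.601
grip_force: 0.0
```

>>> drive_tool(commands="0 0 .05 0 0 0 60;0 0 .1 0 0 0 60;0 0 .2 0 0 0 60;0 0 .2 0 0 0 60;0 0 .2 0 0 0 60;0 0 .2 0 0 0 60;0 0 .2 0 0 0 60;0 0 .2 0 0 0 60;0 0 0 0 0 0 60;0 0 0 0 0 0 60")

```text
time_s: 21.17
eef_pos: [467.0, -183.7, 202.9]
ee_rot: [0.002, 0.601, 0.8, -0.0]
force: [-0.6, 1.3, -1.2]
grip_width: 0.599
grip_force: 0.0
```

Run:
```python
from h import *
s=capture("side");t=capture("top")
u=proj(s,[[466,-183.5,z] for z in(3,38,73)]);print(u.round(1).tolist())
for n,p in(("side",s),("top",t)): print(n,[(np.round(b["position"],1).tolist(),round(b["confidence"],2)) for b in boxes_of(p,"long_tube_center")],[(np.round(b["position"],1).tolist(),round(b["confidence"],2)) for b in boxes_of(p,"steel_dish")])
a=cv2.imread("pics/side0.png").astype(int);b=s["pixels"].astype(int)
# upright check: dump bright/different columns vs. the start picture around the tube
m=(abs(a-b).sum(2)>60)
for r in range(138,190,3): print(r,''.join('#' if v else '.' for v in m[r,325:367]))
# case unmoved: difference of its base plate corners
print("case diff",m[292:308,272:335].mean().round(3))
```

```text
[[345.0, 176.5], [345.2, 164.9], [345.4, 152.8]]
side [([350.1, 167.1], 0.63), ([346.5, 130.8], 0.41)] [([343.5, 174.3], 0.72), ([343.7, 208.0], 0.56)]
top [] [([354.9, 210.5], 0.8), ([390.7, 196.7], 0.56)]
138 ##########################################
141 ##########################################
144 ##########################################
147 ##########################################
150 ..................########################
153 .................##..#....................
156 ...............#########..................
159 ...............#########..................
162 ...............#########..................
165 .......................#..................
168 ...............#########..................
171 ..............##########..................
174 ..............##########..................
177 ..............##########..................
180 ...............########...................
183 ..................####....................
186 ...............................#..........
189 ...#####...########################....###
case diff 0.152
```

```bash
python3 -c "
from rig import *
print(finish_job())"
```

```text
the job is handed in; nothing more can be done
None
```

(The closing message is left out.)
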